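# Shut the box and bring the flat file level over the dowel ends

### The job

The dowel ends standing proud of the plywood box's lid are to be filed flush: first lower the lid gently until it is fully closed. Then draw the flat file up out of the bench rack, turn it until it lies level with one broad side of its blade facing down, and hold it about 10 cm above the closed lid with the middle of its blade over the middle dowel end. Finish while still holding the file still there in the gripper, clear of rack and box, and leave the other tools and things on the bench where they are.

Things in the scene. Friction and masses are not known exactly. Their poses are not given: they have to be found in the camera images.
- lid (a joint): Opening angle of the box's lid in rad: 0 = fully closed, grows as the lid's front edge swings up and back about the far edge (at most 1.75). The hinges are stiff (friction 0.2 N m): the lid stays at any angle and must be pushed all the way down, about 1 to 2 N at its front edge. It starts half to three quarters open.
- box: Open plywood box, 130 (x) x 190 (y) x 65 mm, 9 mm walls, fixed on a 3 mm rubber mat of 165 x 225 mm. Origin under its centre on the table; x points from its front (towards the robot, free edge of the lid) to its back (hinges); rim 68 mm above the table. Either the box is on the left and the rack on the right of the bench, or the other way about.
- lid_hinge (a point): Middle of the hinge line, at the back of the box rim, 68 mm above the table; it does not move. Axes as the box: the hinge line runs along y. The lid plate reaches from here 140 mm to the front, is 194 mm wide and 10 mm thick, its underside on the hinge line.
- lid_middle (a point): Top of the middle dowel end on the lid, 65 mm in front of the hinge line, 13 mm from the lid's underside; 81 mm above the table when closed. Three dowel ends of 8 mm diameter stand 3 mm proud of the lid's top, 50 mm apart in a row along y. Moves with the lid; its z axis is the outward normal of the lid.
- lid_front (a point): Middle of the lid's free front edge, at its top face, 140 mm from the hinge line. Moves with the lid.
- rack: Open wooden tool rack fixed on the bench, 80 (x) x 236 (y) mm; top of its drilled shelf (18 mm thick) 135 mm above the table. Origin under its centre, y along the row. Three through holes of 22 mm diameter at y = -75, 0, +75 mm; each holds a tool handle up, its ferrule on the shelf, its blade hanging free below. Which tool is in which hole varies.
- file: Flat file, about 100 g, handle up in a rack hole. Origin under its ferrule (28 mm wide, 8 high) where it rests on the shelf. z points to the handle's end; x is the normal of the blade's broad sides, y across the blade. Flat-sided wooden handle, 22 (x) x 26 (y) mm, z = 8 to 82 mm, slimmer cap to 95 mm. Steel blade 4 (x) x 20 (y) mm, z = 0 to -100 mm. 40 N on the handle holds it firmly.
- blade_middle (a point): Middle of the flat file's blade, at z = -50 mm of the file. (The file balances at about z = -20 mm.)
- blade_tip (a point): Tip of the flat file's blade, at z = -100 mm of the file; the file is out of its hole once the tip is above the shelf.
- round_file: Round file in another hole of the rack: turned round wooden handle 80 mm tall, 23 mm thick, round blade of 8 mm diameter, 100 mm long. Origin at the underside of its ferrule. To be left in its hole.
- screwdriver: Screwdriver in another hole of the rack: turned plastic handle 76 mm tall, 27 mm thick, thin round shank 5 mm, 98 mm long. Origin at the underside of its handle. To be left in its hole.
- sanding_block: Cork sanding block 100 x 62 x 25 mm, lying between rack and box. Origin under its centre. Not to be disturbed.
- glue_bottle: White glue bottle, 42 mm diameter, 110 mm tall, standing. Origin under its centre. Not to be disturbed.
- pencil: Carpenter's pencil, 150 x 14 x 8 mm, lying at the front of the bench. Origin near its centre, underside. Not to be disturbed.
- tape_measure: Tape measure 66 x 34 x 46 mm standing at the front of the bench. Origin under its centre. Not to be disturbed.
Things that resemble listed ones, but are neither listed nor needed, are in the scene too. What is shaped like the rack but yellow is not meant. What is shaped like the file but green is not meant.

How it is judged:
On the way, in this order (a step that is already met when the one before it is completed fails the run):
1. the lid is fully closed while the file is still in its hole (value of joint lid below 0.04 rad and distance of file from where it was at the start of the episode below 0.03 m), for 0.2 s.
2. the file has been drawn up out of its hole in the gripper (height (world z) of blade_tip above 0.137 m and contact force between the fingers and file above 1 N), for 0.1 s.
At the end, for the whole second after the job is handed in: The lid is closed (within 0.04 rad); the flat file is held still in the gripper, touching neither rack nor box, its length level within 20 degrees, a broad side facing down within 20 degrees, the middle of the blade within 35 mm horizontally of the middle dowel end and 50 to 160 mm above it (value of joint lid below 0.04 rad and contact force between the fingers and file above 1 N and contact force between file and rack below 0.05 N and contact force between file and box below 0.05 N and height (world z) of blade_middle between 0.131 and 0.241 m and horizontal distance between blade_middle and lid_middle below 0.035 m and angle between file's own z axis and vertical between 1.22 and 1.92 rad and (angle between file's own x axis and vertical below 0.35 rad or angle between file's own x axis and vertical above 2.79 rad) and linear speed of file below 0.03 m/s); the arm keeps its last pose, push and grip.
It fails at once if the lid is slammed (faster than 2.5 rad/s) (velocity of joint lid below -2.5 rad/s).
It fails at once if the round file or the screwdriver is lifted or pulled about (over 30 mm) (distance of any of round_file, screwdriver from where it was at the start of the episode above 0.03 m).
It fails at once if a bystander on the bench is pushed away (over 30 mm) (distance of any of sanding_block, glue_bottle, pencil, tape_measure from where it was at the start of the episode above 0.03 m).
It also fails if it takes over 67 s, if anything falls off the work surface, if the arm or the gripper's body presses on something with over 40 N, if the wrist force passes 120 N, or if a joint passes its speed limit or range.

### The arm

A 6-joint arm with a two-finger parallel gripper is mounted at the origin on the work surface. World frame = base frame: x ahead of the robot, y to its left, z up, the work surface at z = 0. Lengths are in m, angles in rad, forces in N, time in s.
With the tool pointing down it reaches from about 0.25 to 0.775 m from the base axis. Payload 4 kg.
Tool frame: the origin (TCP) lies at the very end of the fingers, on their centre line; the grasp point (between the pads) lies hold_point_z behind it (hold_point_z is the distance from the TCP to the grasp point, in m); z points along the fingers, y is the direction in which the jaws open and shut (so a half turn about z gives the same grasp; the last joint's range is limited). The gripper opens to 94 mm and grips with 3 to 60 N. Pads are 16 mm wide; open, the fingers measure 119 mm over their backs; the gripper's body (75 mm by 177 mm) begins 78 mm behind the grasp point.
Start: joints at [-1.361, 0.087, 1.371, -0, 1.684, -0.103], TCP at [0.169, -0.523, 0.206] pointing down, gripper open.
Joint ranges: [-3.1, 3.1], [-0.76, 2.03], [0.27, 2.55], [-1.08, 4.22], [0.17, 2.65], [-2.57, 2.57]. Speed limits (rad/s): [2.79, 2.79, 3.14, 3.14, 3.14, 3.14].

### API

Orientations are given as [roll, pitch, yaw] about the fixed x, y, z axes, in that order (R = Rz(yaw) Ry(pitch) Rx(roll)).
In Python, from bench import * gives the robot as it stands.
- The arm moves only by the tool step_arm, never from a script. Its argument "increments" is text: rows parted by semicolons, each of 6 numbers parted by spaces: the shift along the tool's x, y, z in cm, then the turn, a rotation vector about the tool's x, y, z in rad. A call has 1 to 5 rows; each row shifts and turns the commanded pose from where the row before left it, along the tool's axes as they then stand; what a row does not reach is not made up. A row lasts 1/10 s, in which the tool goes at most 50 mm and 8.59 degrees, less where a joint would pass 70% of its speed; a pose out of reach is approached as far as the arm can. A call is refused whole if a number of a shift passes 5 or a number of a turn 0.15, either way. A call with a gripper value outside its range is refused whole. "claw" is the gripper's target within -1 to 1 (shut at 1, half-way at 0, fully open at -1), set as the call begins (left out, the last holds). The fingers move at their own pace and stop on an object; the grip force is fixed at half the most. Time passes only in rows, so rows that do not move let the fingers close. It gives the time, the measured TCP pose, the force and the opening at its end, in the units of the state.
- get_obs(): the state, without advancing time (a new reading comes with each control period).
- snapshot(name): name is "scene" or "top"; returns the picture (384x512x3 uint8, red, green, blue); there is no depth.
- calibration(name): a dict with "camera_matrix" (3x3 intrinsics, pixels), "eye" and "orientation" of the camera in the world. Camera axes: x right, y up, looking along -z (the intrinsics and any distortion apply to the point x, -y, -z); pixel columns grow to the right and rows downward; lengths in m; the calibration is good to about 2 mm. A picture is of the moment at which its call begins. calibration takes no time and is no camera call.
- close_job(): hands the job in, once; it reports no verdict.
The state is a dict: "time": time; "joint_positions": joint angles; "qvel": joint speeds; "joint_torque": joint torques, N m; "tool_pos": TCP position; "ee_rot": TCP orientation; "wrist_force": force on the tool from outside, world axes, zero at the start; "wrist_torque": the same for the moment, N m; "width": finger opening in m.
Only numpy, scipy, OpenCV 4.12 (cv2) and the standard library are available. Lean on these libraries where they do the work, as an engineer would, in place of code of your own. Each camera call takes 0.05 s, during which the arm holds its last target. There are 200 camera calls.

## Working session

There is one attempt and no reset: what is moved stays moved. The work goes in short steps, Python scripts to look and compute and a tool call to move; the robot and the scene stay as the last step left them, time stands still between calls to the robot, and variables do not carry over. Pictures are saved under pics/ and viewed, about 8 in all and at most 12, crops included, and the job is handed in when it is done.

Besides the shell and the picture viewer there is one more tool, called as name(argument=value, ...) on one line, values as JSON. step_arm: Moves the arm, as the interface text tells. Its arguments: {"type":"object","properties":{"increments":{"type":"string"},"claw":{"type":"number"}},"required":["increments"]}

```bash
mkdir -p pics; ls
python3 - <<'E'
from bench import *
import cv2
for n in("scene","top"):
    im=snapshot(n); cv2.imwrite(f"pics/{n}0.png",im[...,::-1])
    c=calibration(n); print(n,c)
o=get_obs(); print(o)
E
```

```text
pics
scene {'camera_matrix': array([[462.09756998,   0.        , 253.58072869],
       [  0.        , 462.09756998, 195.93142963],
       [  0.        ,   0.        ,   1.        ]]), 'eye': array([1.62491297, 0.17645464, 0.88092815]), 'orientation': array([ 0.99195694, -0.01862838,  1.67181802])}
top {'camera_matrix': array([[428.50541844,   0.        , 256.43121926],
       [  0.        , 428.50541844, 188.88379888],
       [  0.        ,   0.        ,   1.        ]]), 'eye': array([0.29499473, 0.04419451, 1.22082544]), 'orientation': array([ 0.17233364,  0.00300792, -1.56194707])}
{'time': 0.1, 'joint_positions': array([-1.36109535e+00,  8.79106442e-02,  1.37205809e+00, -4.97617196e-05,
        1.68359053e+00, -1.03097109e-01]), 'qvel': array([ 0.00083827,  0.00012961, -0.00416199, -0.00115114,  0.00019989,
       -0.00150647]), 'joint_torque': array([ 1.51985634e-03, -3.41254306e+01, -3.03300869e+01,  7.18794158e-02,
        3.04635172e-02, -1.03918560e-04]), 'tool_pos': array([ 0.169128  , -0.5228497 ,  0.20442791]), 'ee_rot': array([-3.13963139e+00, -1.53199253e-04,  3.12792383e-01]), 'wrist_force': array([-0.27854748,  0.32078758, -0.06046138]), 'wrist_torque': array([ 0.010559  ,  0.00053032, -0.00524511]), 'width': 0.09400651057528797}
```

View pics/scene0.png

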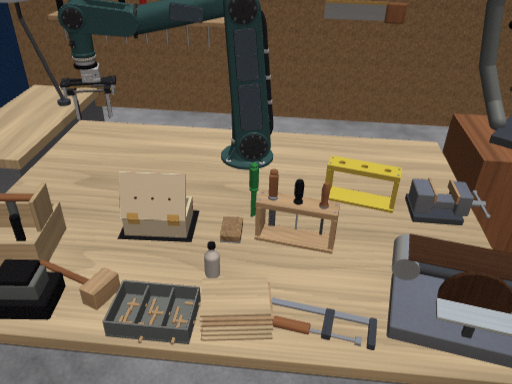

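View pics/top0.png

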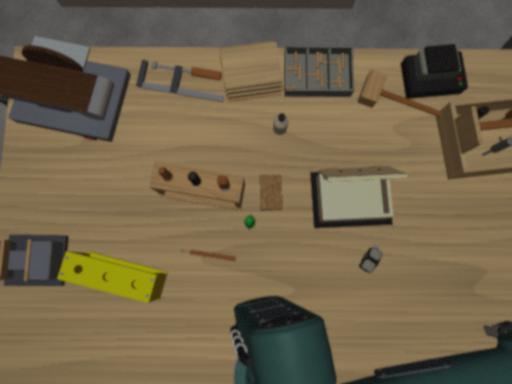

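```bash
cat > h.py <<'E'
import numpy as np, cv2
from scipy.spatial.transform import Rotation as R
from bench import *
def ray(n,u,v):
    c=calibration(n); K=c["camera_matrix"]; p=np.linalg.solve(K,[u,v,1.])
    return np.array(c["eye"]), R.from_euler("xyz",c["orientation"]).apply([p[0],-p[1],-p[2]])
def onz(n,u,v,z):
    e,d=ray(n,u,v); return e+d*(z-e[2])/d[2]
def proj(n,P):
    c=calibration(n); q=R.from_euler("xyz",c["orientation"]).inv().apply(np.atleast_2d(P)-c["eye"])
    q=q*[1,-1,-1]; q=q@np.array(c["camera_matrix"]).T; return q[:,:2]/q[:,2:]
def two(a,b):
    (e1,d1),(e2,d2)=ray("top",*a),ray("scene",*b); d1/=np.linalg.norm(d1);d2/=np.linalg.norm(d2)
    s=np.linalg.lstsq(np.c_[d1,-d2],e2-e1,rcond=None)[0]; p,q=e1+s[0]*d1,e2+s[1]*d2
    return (p+q)/2,np.linalg.norm(p-q)
E
python3 - <<'E'
from h import *
a=cv2.imread("pics/scene0.png");b=cv2.imread("pics/top0.png")
A=cv2.resize(a[155:255,240:350],None,fx=5,fy=5,interpolation=cv2.INTER_CUBIC)
cv2.imwrite("pics/c1.png",A)
B=cv2.resize(b[150:240,140:265],None,fx=6,fy=6,interpolation=cv2.INTER_CUBIC)
cv2.imwrite("pics/c2.png",B)
B=cv2.resize(b[155:235,300:420],None,fx=6,fy=6,interpolation=cv2.INTER_CUBIC)
cv2.imwrite("pics/c3.png",B)
E
```

```text
(no output)
```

View pics/c1.png

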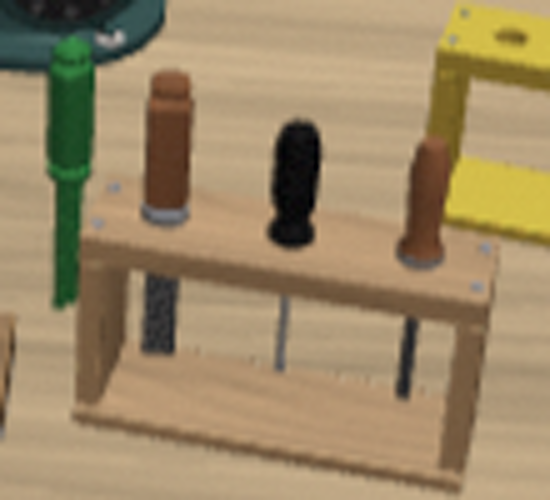

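View pics/c2.png

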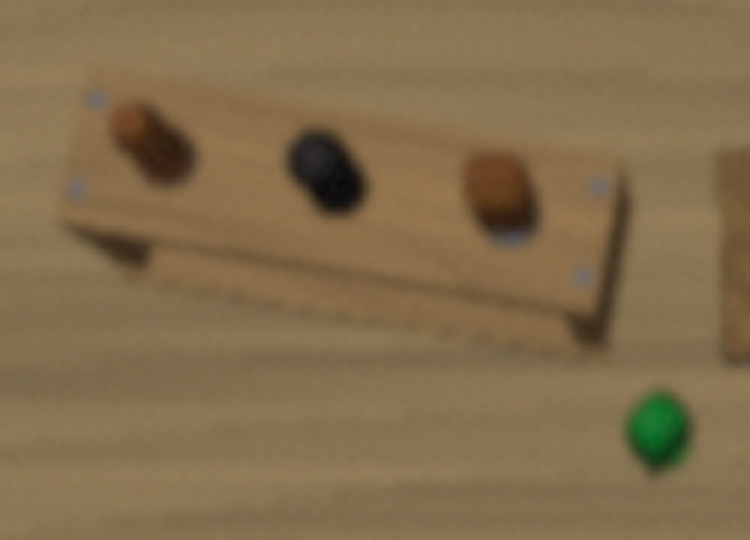

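View pics/c3.png

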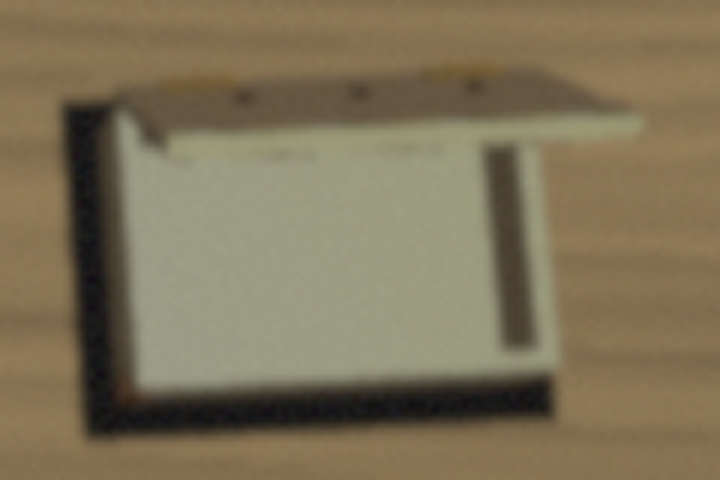

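Run:
```python
from h import *
f=lambda x,y,o:((x+.5)/6-.5+o[0],(y+.5)/6-.5+o[1])
np.set_printoptions(precision=4,suppress=True)
S=[onz("top",*f(*p,(140,150)),.135) for p in((95,98),(77,188),(597,186),(583,275))]
c=sum(S)/4; row=S[0]+S[1]-S[2]-S[3]; print("rack",c,np.degrees(np.arctan2(-row[0],row[1])),np.linalg.norm(row)/2,[s.round(4) for s in S])
M=[onz("top",*f(*p,(300,155)),.003) for p in((88,435),(552,415),(65,103))]
print("mat",M,np.linalg.norm(M[0]-M[1]),np.linalg.norm(M[0]-M[2]))
d=M[0]-M[1]; yaw=np.arctan2(-d[0],d[1]); Rz=R.from_euler("z",yaw).as_matrix()
bc=(M[1]+M[2])/2; bc[2]=0; print("box",bc,np.degrees(yaw))
hinge=bc+Rz@[.065,0,.068]; print("hinge",hinge)
print("corner rim pred",[(proj("top",bc+Rz@[-.065,s*.095,.068])[0]-[300,155])*6+2.5 for s in(1,-1)])
for a in np.arange(.8,1.35,.1):
    P=[hinge+Rz@[-.14*np.cos(a)+.01*np.sin(a)*k, s*.097, .14*np.sin(a)+.01*np.cos(a)*k] for k in(0,1) for s in(1,-1)]
    print(a.round(2),((proj("top",P)-[300,155])*6+2.5).round(0).tolist(),proj("scene",P[2:]).round(0).tolist())
print("handle top 2view",two(f(489,180,(140,150)),(240+171/5,155+75/5)))
print("green",two((249.5,221),(254.5,164.5)))
print("sand",onz("top",271,192,.025),"pencil",onz("top",210,255,.008),"tape",onz("top",371,259,.046),'glue',onz("top",280,115,.11))
print("ferrule centre scene",onz("scene",240+165/5,155+212/5,.139))
```

```text
rack [0.5042 0.2059 0.135 ] -9.506612928171005 0.22126566654094904 [array([0.5423, 0.3121, 0.135 ]), array([0.5026, 0.3179, 0.135 ]), array([0.5053, 0.0941, 0.135 ]), array([0.4665, 0.0995, 0.135 ])]
mat [array([ 0.3982, -0.1154,  0.003 ]), array([ 0.4096, -0.3352,  0.003 ]), array([ 0.5587, -0.1066,  0.003 ])] 0.22009737009207683 0.1607773652866257
box [ 0.4841 -0.2209  0.    ] 2.9581241713265785
hinge [ 0.5491 -0.2175  0.068 ]
corner rim pred [array([137.3742, 387.2587]), array([559.1815, 369.1101])]
0.8 [[163.0, 284.0], [632.0, 264.0], [165.0, 265.0], [636.0, 245.0]] [[188.0, 174.0], [124.0, 171.0]]
0.9 [[165.0, 256.0], [637.0, 236.0], [166.0, 235.0], [640.0, 214.0]] [[188.0, 173.0], [123.0, 171.0]]
1.0 [[166.0, 225.0], [641.0, 205.0], [167.0, 203.0], [643.0, 182.0]] [[187.0, 173.0], [121.0, 170.0]]
1.1 [[167.0, 193.0], [643.0, 173.0], [167.0, 169.0], [645.0, 149.0]] [[186.0, 173.0], [120.0, 171.0]]
1.2 [[167.0, 159.0], [645.0, 139.0], [167.0, 135.0], [646.0, 115.0]] [[185.0, 174.0], [118.0, 172.0]]
1.3 [[166.0, 125.0], [645.0, 105.0], [166.0, 100.0], [645.0, 80.0]] [[184.0, 176.0], [117.0, 173.0]]
handle top 2view (array([0.4893, 0.1323, 0.2285]), np.float64(0.00013885727979396823))
green (array([0.3956, 0.0663, 0.1893]), np.float64(0.002709333079809717))
sand [0.4945 0.0083 0.025 ] pencil [0.3172 0.178  0.008 ] tape [ 0.3096 -0.2619  0.046 ] glue [ 0.6922 -0.0129  0.11  ]
ferrule centre scene [0.4943 0.1329 0.139 ]
```

The picture shows the box on the right, with its lid about 1.2 rad open. The rack is on the left.

Candidates for the flat file:
- **Brown flat-sided handle:** scene (273,185), top (223,182). Its blade is wide and dark, so this is the one, in the rack hole nearest the box.
- **Round file:** scene (325,195), with a thin round blade.
- **Green lookalike:** scene (254,190), standing outside the rack.

The yellow rack is not meant. I'll close the lid first, pushing from behind.

step_arm(increments="0 0 -3 0 0 0.13;0 0 -3 0 0 0.13;0 0 -4 0 0 0;3 -1.9 0 0 0 0;3 -1.9 0 0 0 0", claw=1)

```text
time: 0.6
tool_pos: [0.2274, -0.4826, 0.3067]
ee_rot: [3.139, -0.001, 0.05]
wrist_force: [0.8, 0.6, -0.7]
width: 0.0577
```

step_arm(increments="3 -1.9 0 0 0 0;3 -1.9 0 0 0 0;3 -1.9 0 0 0 0;3 -1.9 0 0 0 0;3 -1.9 0 0 0 0")

```text
time: 1.1
tool_pos: [0.3728, -0.3783, 0.3049]
ee_rot: [-3.141, 0.001, 0.053]
wrist_force: [-0.4, -0.8, -0.6]
width: 0.0178
```

step_arm(increments="3 -1.9 0 0 0 0;3 -1.9 0 0 0 0;3 -1.9 0 0 0 0;3 -1.9 0 0 0 0;3 -1.9 0 0 0 0")

```text
time: 1.6
tool_pos: [0.5176, -0.2755, 0.3048]
ee_rot: [-3.141, 0.001, 0.053]
wrist_force: [0.0, 0.5, 0.2]
width: 0.0006
```

step_arm(increments="3.5 -2.5 0 0 0 0;3.5 -2.5 0 0 0 0;0 0 0 0 0 0;0 0 4 0 0 0;0 0 4 0 0 0")

```text
time: 2.1
tool_pos: [0.5845, -0.2235, 0.2258]
ee_rot: [3.139, -0.003, 0.053]
wrist_force: [-1.0, -0.9, -0.2]
width: 0.0003
```

step_arm(increments="0 0 2.5 0 0 0;0 0 1.5 0 0 0;-1.5 0 0 0 0 0;-1.5 0 0 0 0 0;0 0 0 0 0 0")

```text
time: 2.6
tool_pos: [0.553, -0.2254, 0.1865]
ee_rot: [3.141, -0.001, 0.051]
wrist_force: [0.7, -0.5, 0.6]
width: 0.0002
```

Run:
```python
from h import *
o=get_obs(); print(o["tool_pos"],o["wrist_force"],o["joint_positions"])
a=snapshot("scene");A=cv2.resize(a[130:260,90:240,::-1],None,fx=5,fy=4,interpolation=cv2.INTER_CUBIC);A=cv2.resize(a[130:250,90:240,::-1],None,fx=5,fy=5);cv2.imwrite("pics/s1.png",A)
```

```text
[ 0.55297927 -0.2254103   0.18652521] [ 0.68887827 -0.47248964  0.62367859] [-4.81662510e-01  1.95696699e-01  1.28608349e+00 -5.58464378e-04
  1.65865636e+00  1.03782776e+00]
```

View pics/s1.png

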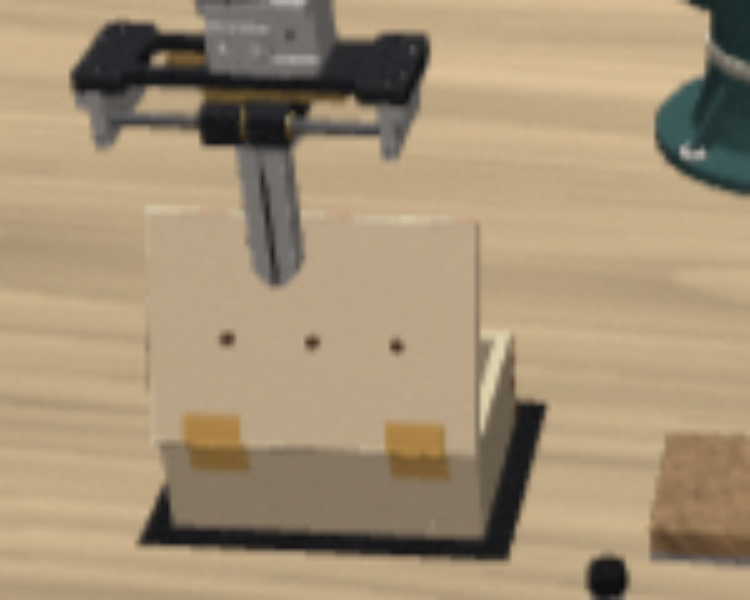

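The fingers are behind the lid, above the dowel row, with the tips at crop (275,280). Next I follow the lid's arc forward and down.

step_arm(increments="-1.4 0 0 0 0 0;-1.4 0 0 0 0 0;-1.2 0 0.5 0 0 0;-1.2 0 0.5 0 0 0;-1 0 0.65 0 0 0")

```text
time: 3.15
tool_pos: [0.4933, -0.2286, 0.1707]
ee_rot: [3.139, -0.004, 0.053]
wrist_force: [-0.1, 0.0, 1.6]
width: 0.0005
```

step_arm(increments="-1 0 0.65 0 0 0;-0.85 0 0.85 0 0 0;-0.85 0 0.85 0 0 0;-0.65 0 1 0 0 0;-0.65 0 1 0 0 0")

```text
time: 3.65
tool_pos: [0.4526, -0.2307, 0.1258]
ee_rot: [3.14, -0.002, 0.053]
wrist_force: [0.4, -1.1, 1.2]
width: 0.0002
```

step_arm(increments="-0.45 0 1.1 0 0 0;-0.45 0 1.1 0 0 0;-0.2 0 1.1 0 0 0;-0.2 0 1 0 0 0;0 0 0.2 0 0 0")

```text
time: 4.15
tool_pos: [0.4381, -0.23, 0.0785]
ee_rot: [-3.139, 0.003, 0.053]
wrist_force: [-0.6, 1.2, 0.3]
width: 0.0001
```

step_arm(increments="0 0 0.1 0 0 0;0 0 0.1 0 0 0;0 0 0.1 0 0 0;0 0 0 0 0 0;0 0 0 0 0 0")

```text
time: 4.65
tool_pos: [0.4395, -0.2307, 0.0782]
ee_rot: [3.141, -0.001, 0.053]
wrist_force: [-0.6, 1.9, 4.1]
width: 0.0007
```

step_arm(increments="0 0 0.1 0 0 0;0 0 0.1 0 0 0;0 0 0.1 0 0 0;0 0 0 0 0 0;0 0 0 0 0 0")

```text
time: 5.15
tool_pos: [0.4396, -0.2307, 0.078]
ee_rot: [3.141, -0.002, 0.053]
wrist_force: [-5.7, 4.5, 16.2]
width: 0.0004
```

step_arm(increments="0 0 -1 0 0 0;0 0 -3 0 0 0;0 0 -5 0 0 0;0 0 -5 0 0 0;0 0 0 0 0 0", claw=0)

```text
time: 5.65
tool_pos: [0.4426, -0.233, 0.2231]
ee_rot: [3.132, -0.013, 0.053]
wrist_force: [0.6, 0.1, 0.2]
width: 0.0368
```

Run:
```python
from h import *
np.set_printoptions(precision=4,suppress=True)
o=get_obs(); print(o["tool_pos"],o["wrist_force"],o["width"],o["joint_positions"])
import bench; print([k for k in dir(bench) if 'hold' in k.lower()])
a=snapshot("scene");A=cv2.resize(a[150:250,110:210,::-1],None,fx=6,fy=6,interpolation=cv2.INTER_CUBIC);cv2.imwrite("pics/s2.png",A)
b=snapshot("top");cv2.imwrite("pics/t2.png",cv2.resize(b[150:240,290:420,::-1],None,fx=6,fy=6,interpolation=cv2.INTER_CUBIC))
```

```text
[ 0.4426 -0.233   0.2231] [0.6127 0.0793 0.2398] 0.036835552280000905 [-0.5979 -0.0398  1.4659 -0.0001  1.6991  0.92  ]
['hold_point_z']
```

View pics/s2.png

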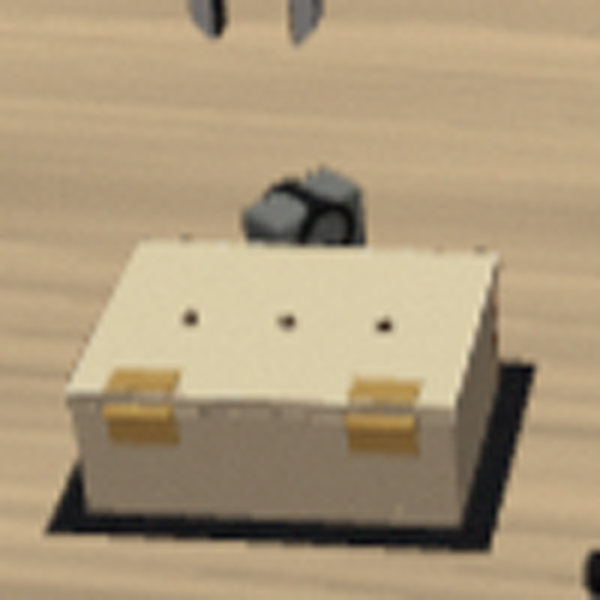

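The lid looks fully closed, with the middle dowel at crop (287,321). Now I'll plan the grasp.

Run:
```python
from h import *
np.set_printoptions(precision=4,suppress=True)
h=hold_point_z; print("hpz",h)
print("dowel",onz("scene",110+289.5/6-.5,150+323.5/6-.5,.081),"pred",np.array([.5491,-.2175])-.065*np.array([np.cos(.0516),np.sin(.0516)]))
th=np.radians(40);ph=np.radians(-9.5)
z=np.array([np.cos(ph)*np.sin(th),np.sin(ph)*np.sin(th),-np.cos(th)])
G=np.array([.492,.132,.18]);T=G+h*z;print("tcp grasp",T,"pre12",T-.12*z)
o=get_obs();Rt=R.from_euler("xyz",o["ee_rot"]);print("delta to pre in tool",Rt.inv().apply(T-.12*z-o["tool_pos"])*100, "after yaw", R.from_euler("xyz",[np.pi,0,ph]).inv().apply(T-.12*z-o["tool_pos"])*100)
```

```text
hpz 0.0188
dowel [ 0.4851 -0.2196  0.081 ] pred [ 0.4842 -0.2209]
tcp grasp [0.5039 0.13   0.1656] pre12 [0.4278 0.1427 0.2575]
delta to pre in tool [  0.7727 -37.4008  -4.2526] after yaw [ -7.3706 -36.6857  -4.163 ]
```

step_arm(increments="0 0 -4 0 0 0.11;0 0 -4 0 0 0.11;-1 -4 0 0 0 0;-1 -4 0 0 0 0;-1 -4 0 0 0 0", claw=0)

```text
time: 6.25
tool_pos: [0.4288, -0.1062, 0.2918]
ee_rot: [-3.141, 0.004, -0.169]
wrist_force: [1.4, 0.9, 0.3]
width: 0.0467
```

step_arm(increments="-1 -4 0 0 0 0;-1 -4 0 0 0 0;-1 -4 0 0 0 0;-1 -4 0 0 0 0;0 -4 0 0 0 0")

```text
time: 6.75
tool_pos: [0.422, 0.0981, 0.2922]
ee_rot: [3.14, 0.003, -0.167]
wrist_force: [1.4, -0.3, -0.5]
width: 0.047
```

step_arm(increments="0 -4 0 0 0 0;0 0 0 0 0.14 0;0 0 0 0 0.14 0;0 0 0 0 0.14 0;0 0 0 0 0.14 0")

```text
time: 7.25
tool_pos: [0.43, 0.1359, 0.2922]
ee_rot: [3.14, -0.563, -0.166]
wrist_force: [0.3, 0.5, -0.3]
width: 0.0469
```

step_arm(increments="0 0 0 0 0.14 0;0 0 0 0 0 0;0 0 0 0 0 0")

```text
time: 7.55
tool_pos: [0.4293, 0.1363, 0.2922]
ee_rot: [3.139, -0.696, -0.163]
wrist_force: [-0.1, 0.7, 0.6]
width: 0.0468
```

```bash
cat > d.py <<'E'
from h import *
import sys
np.set_printoptions(precision=4,suppress=True)
def delta(T,th,ph):  # th, ph in deg: tilt forward, azimuth
    o=get_obs();Rt=R.from_euler("xyz",o["ee_rot"])
    Rg=R.from_euler("z",ph,degrees=True)*R.from_euler("x",np.pi)*R.from_euler("y",th,degrees=True)
    print("q",o["joint_positions"],"w",o["width"],"f",o["wrist_force"])
    print("tcp",o["tool_pos"],"axes",Rt.as_matrix().round(3).tolist())
    print("shift cm now-frame",Rt.inv().apply(T-o["tool_pos"])*100,"goal-frame",Rg.inv().apply(T-o["tool_pos"])*100,"rotvec",(Rt.inv()*Rg).as_rotvec())
E
python3 - <<'E'
from d import *
delta(np.array([.4278,.1427,.2575]),40,-9.5)
E
```

```text
q [ 0.4865 -0.5746  1.8842 -0.4205  1.2731  2.2299] w 0.04681384127884028 f [-0.0838  0.7435  0.5804]
tcp [0.4293 0.1363 0.2922] axes [[0.757, -0.165, 0.632], [-0.125, -0.986, -0.107], [0.641, 0.002, -0.767]]
shift cm now-frame [-2.4209 -0.6189  2.5009] goal-frame [-2.4271 -0.6111  2.4967] rotvec [0.0014 0.0021 0.0018]
```

step_arm(increments="-2.4 -0.6 2.5 0 0 0;0 0 2 0 0 0;0 0 0 0 0 0")

```text
time: 7.85
tool_pos: [0.4425, 0.1391, 0.2423]
ee_rot: [3.138, -0.695, -0.168]
wrist_force: [-0.0, -0.2, 0.8]
width: 0.0471
```

Run:
```python
from d import *
delta(np.array([.5039,.13,.1656]),40,-9.5)
a=snapshot("scene")[120:250,220:350,::-1];b=snapshot("top")[130:260,150:280,::-1]
cv2.imwrite("pics/s3.png",cv2.resize(np.hstack([a,b]),None,fx=3,fy=3,interpolation=cv2.INTER_CUBIC))
```

```text
q [ 0.4762 -0.5402  1.9632 -0.4344  1.1691  2.274 ] w 0.047140416364687306 f [-0.0199 -0.1907  0.8147]
tcp [0.4425 0.1391 0.2423] axes [[0.757, -0.169, 0.631], [-0.128, -0.986, -0.111], [0.64, 0.003, -0.768]]
shift cm now-frame [-0.1405 -0.1647  9.8691] goal-frame [-0.1738 -0.116   9.8692] rotvec [ 0.005   0.0034 -0.0014]
```

View pics/s3.png

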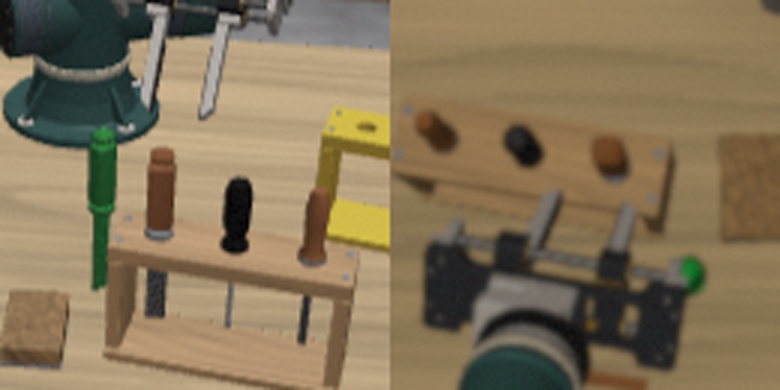

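step_arm(increments="-0.1 -0.1 2 0 0 0;0 0 2 0 0 0;0 0 2 0 0 0;0 0 0 0 0 0")

```text
time: 8.35
tool_pos: [0.4797, 0.1339, 0.1975]
ee_rot: [3.14, -0.698, -0.169]
wrist_force: [-0.9, 0.3, -0.6]
width: 0.0469
```

Run:
```python
from d import *
delta(np.array([.5039,.13,.1656]),40,-9.5)
a=snapshot("scene")[140:240,230:330,::-1];b=snapshot("top")[150:250,170:270,::-1]
cv2.imwrite("pics/s4.png",cv2.resize(np.hstack([a,b]),None,fx=4,fy=4,interpolation=cv2.INTER_CUBIC))
```

```text
q [ 0.4055 -0.4543  2.0036 -0.4232  1.0216  2.2621] w 0.04687176998030918 f [-0.9112  0.3489 -0.6289]
tcp [0.4797 0.1339 0.1975] axes [[0.755, -0.169, 0.633], [-0.129, -0.986, -0.109], [0.643, 0.001, -0.766]]
shift cm now-frame [-0.1716 -0.026   4.0126] goal-frame [-0.173  -0.0129  4.0126] rotvec [ 0.0034  0.0004 -0.0021]
```

View pics/s4.png

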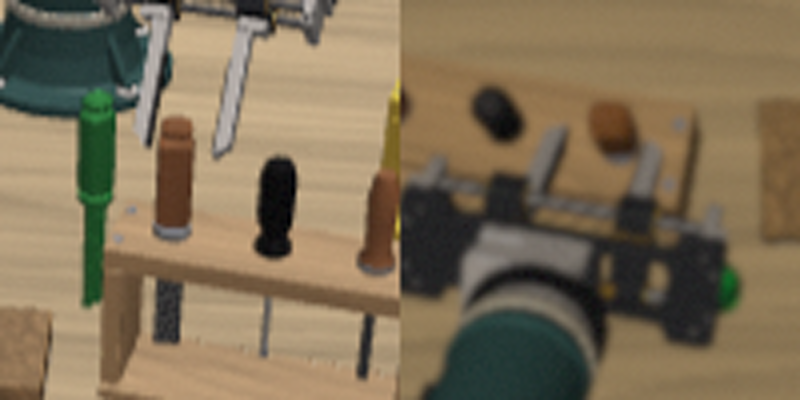

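The fingertips straddle the brown flat handle: scene crop (145,143) and (222,155) around (175,150), and the top view agrees. I'll advance and close.

step_arm(increments="-0.1 0 1.5 0 0 0;-0.1 0 1.5 0 0 0;0 0 1 0 0 0;0 0 0 0 0 0")

```text
time: 8.85
tool_pos: [0.5031, 0.1306, 0.1662]
ee_rot: [3.141, -0.7, -0.167]
wrist_force: [0.5, 0.5, -0.2]
width: 0.0472
```

step_arm(increments="0 0 0 0 0 0;0 0 0 0 0 0;0 0 0 0 0 0;0 0 0 0 0 0;0 0 0 0 0 0", claw=1)

```text
time: 9.35
tool_pos: [0.5034, 0.1309, 0.1673]
ee_rot: [-3.141, -0.702, -0.167]
wrist_force: [-1.0, -0.9, 1.8]
width: 0.028
```

Run:
```python
from d import *
delta(np.array([.5039,.13,.1656]),40,-9.5)
a=snapshot("scene")[140:240,230:330,::-1];b=snapshot("top")[150:250,170:270,::-1]
cv2.imwrite("pics/s5.png",cv2.resize(np.hstack([a,b]),None,fx=4,fy=4,interpolation=cv2.INTER_CUBIC))
```

```text
q [ 0.3672 -0.3891  2.0249 -0.4247  0.9217  2.2622] w 0.028043284071032126 f [-0.9856 -0.8942  1.7978]
tcp [0.5034 0.1309 0.1673] axes [[0.753, -0.166, 0.637], [-0.127, -0.986, -0.107], [0.646, -0.001, -0.764]]
shift cm now-frame [-0.0591  0.0829  0.1732] goal-frame [-0.0585  0.0828  0.1734] rotvec [ 0.0002 -0.0037 -0.0012]
```

View pics/s5.png

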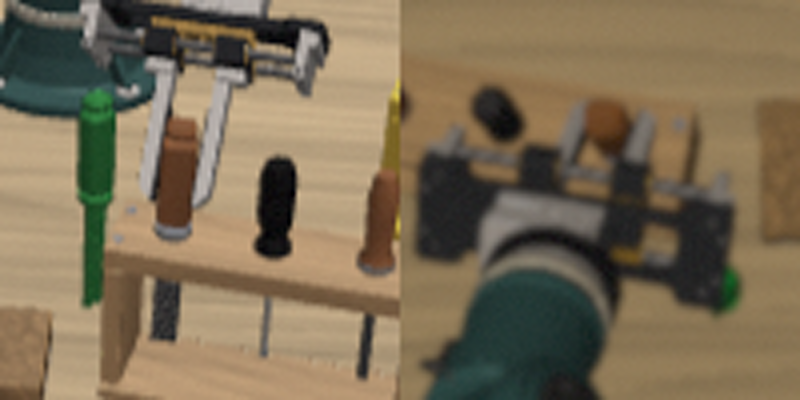

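step_arm(increments="0 0 0 0 0 0;0 0 0 0 0 0;0 0 0 0 0 0;0.65 0 -0.76 0 0 0;0.65 0 -0.76 0 0 0")

```text
time: 9.95
tool_pos: [0.502, 0.1307, 0.1844]
ee_rot: [3.14, -0.696, -0.167]
wrist_force: [0.4, 0.8, -1.9]
width: 0.0279
```

step_arm(increments="1.3 0 -1.52 0 0 0;1.3 0 -1.52 0 0 0;1.3 0 -1.52 0 0 0;1.3 0 -1.52 0 0 0;1.3 0 -1.52 0 0 0")

```text
time: 10.45
tool_pos: [0.5033, 0.1307, 0.2863]
ee_rot: [3.141, -0.698, -0.167]
wrist_force: [0.2, 0.1, -0.9]
width: 0.028
```

step_arm(increments="1.3 0 -1.52 0 0 0;1.3 0 -1.52 0 0 0;1.3 0 -1.52 0 0 0;0 0 0 0 0 0")

```text
time: 10.85
tool_pos: [0.505, 0.1308, 0.3502]
ee_rot: [-3.138, -0.705, -0.169]
wrist_force: [0.4, 0.2, -0.7]
width: 0.0279
```

Run:
```python
from d import *
delta(np.array([.5039,.13,.1656]),40,-9.5)
a=snapshot("scene")[90:230,220:360,::-1];b=snapshot("top")[120:260,150:290,::-1]
cv2.imwrite("pics/s6.png",cv2.resize(np.hstack([a,b]),None,fx=2.8,fy=2.8,interpolation=cv2.INTER_CUBIC))
```

```text
q [ 0.3649 -0.4235  1.6867 -0.3501  1.2635  2.1037] w 0.027887915930768035 f [ 0.3859  0.2418 -0.7013]
tcp [0.505  0.1308 0.3502] axes [[0.751, -0.166, 0.639], [-0.128, -0.986, -0.106], [0.648, -0.003, -0.762]]
shift cm now-frame [-12.0365   0.1429  13.9975] goal-frame [-11.9428   0.0951  14.0779] rotvec [-0.0011 -0.0067 -0.0027]
```

View pics/s6.png

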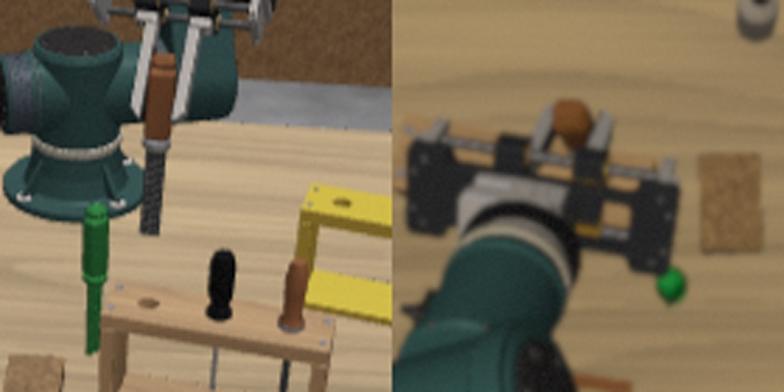

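The file is clear of its hole, in the gripper. I'll carry it over the box, turn, then descend.

step_arm(increments="0.4 3 0.3 0 0 0;0.5 3.9 0.4 0 0 0;0.5 3.9 0.4 0 0 0;0.5 3.9 0.4 0 0 0;0.5 3.9 0.4 0 0 0")

```text
time: 11.45
tool_pos: [0.5025, -0.059, 0.3445]
ee_rot: [-3.141, -0.697, -0.167]
wrist_force: [-0.4, 0.0, -1.4]
width: 0.0275
```

step_arm(increments="0.5 3.9 0.4 0 0 0;0.5 3.9 0.4 0 0 0;0.5 3.9 0.4 0 0 0;0.3 2 0.2 0 0 0;0 0 0 0.065 0 -0.076")

```text
time: 11.95
tool_pos: [0.5022, -0.1981, 0.3449]
ee_rot: [-3.138, -0.696, -0.069]
wrist_force: [0.1, 1.2, -1.0]
width: 0.0275
```

step_arm(increments="0 0 0 0.065 0 -0.076;0 0 0 0.065 0 -0.076;0 0 0 0.065 0 -0.076;0 0 0 0.065 0 -0.076;0 0 0 0 0 0")

```text
time: 12.45
tool_pos: [0.5028, -0.1984, 0.3446]
ee_rot: [-3.13, -0.698, 0.323]
wrist_force: [-0.0, 0.4, -0.7]
width: 0.0274
```

Run:
```python
from d import *
delta(np.array([.5627,-.1918,.30]),-40,20)
```

```text
q [-0.8981 -0.2568  1.5771  0.6531  1.5581  0.4269] w 0.027413262359613125 f [-0.0153  0.359  -0.7193]
tcp [ 0.5028 -0.1984  0.3446] axes [[0.727, 0.324, 0.606], [0.243, -0.946, 0.215], [0.643, -0.009, -0.766]]
shift cm now-frame [1.6479 1.3625 7.1837] goal-frame [ 7.3489  1.432  -0.3473] rotvec [-0.01   -1.396  -0.0205]
```

step_arm(increments="0 0 0 0 -0.14 0;0 0 0 0 -0.14 0;0 0 0 0 -0.14 0;0 0 0 0 -0.14 0;0 0 0 0 -0.14 0")

```text
time: 12.95
tool_pos: [0.5031, -0.1963, 0.3489]
ee_rot: [-3.141, 0.003, 0.331]
wrist_force: [-1.2, -0.6, -1.2]
width: 0.0258
```

step_arm(increments="0 0 0 0 -0.14 0;0 0 0 0 -0.14 0;0 0 0 0 -0.14 0;0 0 0 0 -0.14 0;0 0 0 0 -0.14 0")

```text
time: 13.45
tool_pos: [0.5038, -0.1961, 0.3481]
ee_rot: [-3.141, 0.703, 0.334]
wrist_force: [-0.2, -0.4, -1.7]
width: 0.0257
```

Run:
```python
from d import *
delta(np.array([.5627,-.1918,.1924]),-40,20)
```

```text
q [-0.246   0.5158  0.7137 -0.582   2.4422  0.6412] w 0.025677608624674365 f [-0.1951 -0.4239 -1.7402]
tcp [ 0.5038 -0.1961  0.3481] axes [[0.721, 0.327, -0.611], [0.25, -0.945, -0.211], [-0.647, -0.0, -0.763]]
shift cm now-frame [14.4179  1.5248  8.187 ] goal-frame [14.3587  1.6102  8.2743] rotvec [-0.0103  0.0049 -0.0118]
```

step_arm(increments="2.9 0.3 1.6 0 0 0;2.9 0.3 1.6 0 0 0;2.9 0.3 1.6 0 0 0;2.9 0.3 1.6 0 0 0;0 0 0 0 0 0")

```text
time: 13.95
tool_pos: [0.5514, -0.1912, 0.2177]
ee_rot: [-3.13, 0.708, 0.342]
wrist_force: [0.3, 0.1, -1.8]
width: 0.0257
```

Run:
```python
from d import *
delta(np.array([.5627,-.1918,.1924]),-40,20)
a=snapshot("scene")[120:240,90:220,::-1];b=snapshot("top")[130:250,290:420,::-1]
cv2.imwrite("pics/s7.png",cv2.resize(np.hstack([a,b]),None,fx=3,fy=3,interpolation=cv2.INTER_CUBIC))
```

```text
q [-0.2261  0.6328  0.7991 -0.4663  2.2835  0.8029] w 0.02574031638811106 f [ 0.2699  0.1325 -1.7619]
tcp [ 0.5514 -0.1912  0.2177] axes [[0.716, 0.328, -0.616], [0.255, -0.944, -0.207], [-0.65, -0.009, -0.76]]
shift cm now-frame [2.438  0.4545 1.2375] goal-frame [2.4237 0.4473 1.2679] rotvec [-0.016   0.0095 -0.0053]
```

View pics/s7.png

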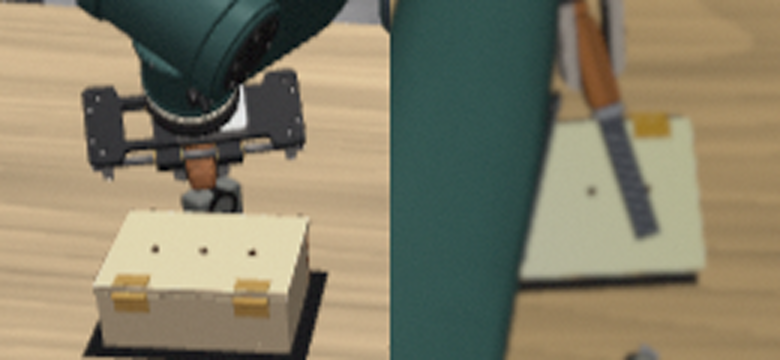

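step_arm(increments="1.2 0.2 0.6 0 0 0;1.2 0.2 0.6 0 0 0;0 0 0 0 0 0;0 0 0 0 0 0;0 0 0 0 0 0")

```text
time: 14.55
tool_pos: [0.5633, -0.1926, 0.2003]
ee_rot: [-3.138, 0.698, 0.335]
wrist_force: [-0.4, -0.4, -0.6]
width: 0.0256
```

Run:
```python
from d import *
delta(np.array([.5627,-.1918,.1924]),-40,20)
a=snapshot("scene")[160:225,120:190,::-1];b=snapshot("top")[115:215,330:400,::-1]
a=cv2.resize(a,None,fx=6,fy=6,interpolation=cv2.INTER_CUBIC);b=cv2.resize(b,None,fx=5,fy=5,interpolation=cv2.INTER_CUBIC)
C=np.zeros((500,770,3),np.uint8);C[:390,:420]=a;C[:,420:]=b;cv2.imwrite("pics/s8.png",C)
o=get_obs();Rt=R.from_euler("xyz",o["ee_rot"]);G=o["tool_pos"]-.0188*Rt.apply([0,0,1])
for p in(-10,0,10,20,30):
    az=o["ee_rot"][2];fz=np.array([np.cos(np.radians(p))*np.cos(az),np.cos(np.radians(p))*np.sin(az),np.sin(np.radians(p))])
    P=[G+s*fz for s in(.048,.035,-.0467,-.0967,-.1467)]
    print(p,"scene",((proj("scene",P)-[120,160])*6+2.5).round(0).tolist(),"top",((proj("top",P)-[330,115])*5+2+[420,0]).round(0).tolist(),P[3])
```

```text
q [-0.225   0.6605  0.7869 -0.4544  2.2614  0.8222] w 0.025572045094839315 f [-0.3586 -0.4408 -0.6281]
tcp [ 0.5633 -0.1926  0.2003] axes [[0.723, 0.326, -0.609], [0.252, -0.945, -0.208], [-0.643, -0.003, -0.766]]
shift cm now-frame [ 0.4788 -0.0916  0.6252] goal-frame [ 0.4796 -0.0944  0.6242] rotvec [-0.0129  0.0003 -0.0108]
-10 scene [[222.0, 205.0], [220.0, 186.0], [206.0, 70.0], [199.0, 4.0], [192.0, -59.0]] top [[508.0, 79.0], [518.0, 101.0], [584.0, 246.0], [627.0, 339.0], [670.0, 435.0]] [ 0.4849 -0.2199  0.2316]
0 scene [[220.0, 190.0], [219.0, 175.0], [208.0, 84.0], [202.0, 33.0], [197.0, -15.0]] top [[511.0, 72.0], [520.0, 97.0], [581.0, 252.0], [619.0, 348.0], [657.0, 447.0]] [ 0.4835 -0.2204  0.2148]
10 scene [[218.0, 173.0], [217.0, 163.0], [210.0, 99.0], [206.0, 64.0], [202.0, 31.0]] top [[515.0, 68.0], [523.0, 94.0], [576.0, 254.0], [609.0, 352.0], [641.0, 450.0]] [ 0.4849 -0.2199  0.198 ]
20 scene [[216.0, 155.0], [216.0, 149.0], [212.0, 116.0], [210.0, 97.0], [208.0, 80.0]] top [[520.0, 67.0], [527.0, 93.0], [571.0, 254.0], [597.0, 350.0], [623.0, 444.0]] [ 0.489  -0.2185  0.1817]
30 scene [[214.0, 136.0], [214.0, 136.0], [214.0, 133.0], [213.0, 131.0], [213.0, 130.0]] top [[526.0, 69.0], [532.0, 95.0], [565.0, 251.0], [584.0, 342.0], [603.0, 430.0]] [ 0.4957 -0.2162  0.1664]
```

The viewer's limit is used up, so I'll check the rest numerically with masks.

Run:
```python
from d import *
C=cv2.imread("pics/s8.png"); hsv=cv2.cvtColor(C,cv2.COLOR_BGR2HSV)
b=np.zeros(C.shape[:2],np.uint8); b[240:480,540:700]=255
m=((hsv[...,1]<70)&(hsv[...,2]<140)).astype(np.uint8)*b
n,l,s,c=cv2.connectedComponentsWithStats(m)
for i in np.argsort(-s[1:,4])[:3]+1:
    print("blade",s[i],c[i]); pts=cv2.findNonZero((l==i).astype(np.uint8)); print(cv2.minAreaRect(pts),cv2.fitLine(pts,2,0,.01,.01).ravel())
k=((hsv[...,0]<14)&(hsv[...,1]>110)&(hsv[...,2]>50)).astype(np.uint8)
k2=k.copy(); k2[:,420:]=0; k3=k.copy(); k3[:,:420]=0
for nm,q in(("scene",k2),("top",k3)):
    n,l,s,c=cv2.connectedComponentsWithStats(q)
    for i in np.argsort(-s[1:,4])[:2]+1: print(nm,"brown",s[i],c[i])
```

```text
blade [  548   240   110   216 10145] [605.2321 344.9191]
((606.9776611328125, 343.96624755859375), (223.8346710205078, 58.14830780029297), 70.49755096435547) [  0.3207   0.9472 605.2321 344.9191]
blade [550 388  12  13 124] [555.5968 393.6935]
((555.5, 394.0), (12.0, 11.0), 90.0) [  0.5203  -0.854  555.5968 393.6935]
scene brown [ 184  121   64   63 3294] [217.2711 151.8898]
scene brown [184  94  56  12 463] [211.      99.5335]
top brown [ 521   63   71  178 5710] [552.4158 163.6573]
top brown [586   4  12  11  74] [591.1216   9.0405]
```

step_arm(increments="0.6 0 0.7 0 -0.06 0;0.6 0 0.7 0 -0.06 0;0.4 0 0.4 0 0 0;0 0 0 0 0 0;0 0 0 0 0 0")

```text
time: 15.15
tool_pos: [0.5628, -0.1927, 0.1766]
ee_rot: [-3.138, 0.817, 0.335]
wrist_force: [0.1, 0.2, -0.9]
width: 0.0259
```

step_arm(increments="0 0 0 0 0 0;0 0 0 0 0 0;0 0 0 0 0 0;0 0 0 0 0 0;0 0 0 0 0 0")

```text
time: 15.65
tool_pos: [0.5627, -0.1926, 0.1758]
ee_rot: [-3.137, 0.819, 0.336]
wrist_force: [-0.2, -0.3, -1.1]
width: 0.0259
```

Run:
```python
from d import *
b=snapshot("top")[115:215,330:400,::-1]; C=cv2.resize(b,None,fx=5,fy=5,interpolation=cv2.INTER_CUBIC); hsv=cv2.cvtColor(C,cv2.COLOR_BGR2HSV)
m=((hsv[...,1]<70)&(hsv[...,2]<140)).astype(np.uint8); m[:240]=0;m[480:]=0;m[:,:125]=0;m[:,290:]=0
n,l,s,c=cv2.connectedComponentsWithStats(m); i=np.argmax(s[1:,4])+1
print("blade",s[i],c[i],cv2.fitLine(cv2.findNonZero((l==i).astype(np.uint8)),2,0,.01,.01).ravel())
o=get_obs();print(o["tool_pos"],o["ee_rot"],o["width"],o["qvel"]);Rt=R.from_euler("xyz",o["ee_rot"]);G=o["tool_pos"]-.0188*Rt.apply([0,0,1])
for p in(-5,0,5,10):
    az=o["ee_rot"][2];fz=np.array([np.cos(np.radians(p))*np.cos(az),np.cos(np.radians(p))*np.sin(az),np.sin(np.radians(p))])
    P=[G+s*fz for s in(-.0467,-.0967,-.1467)]
    q=(proj("top",P)-[330,115])*5+2; d=q[2]-q[0]
    print(p,q.round(0).tolist(),d/np.linalg.norm(d),P[1])
a=cv2.resize(snapshot("scene")[150:250,110:210,::-1],None,fx=6,fy=6,interpolation=cv2.INTER_CUBIC);r=cv2.imread("pics/s2.png")
print("lid/box diff to closed picture",np.abs(a[300:540].astype(int)-r[300:540]).mean())
```

```text
blade [  125   240   110   221 10172] [178.1685 350.5091] [  0.343    0.9393 178.1685 350.5092]
[ 0.5627 -0.1926  0.1756] [-3.1365  0.819   0.3365] 0.025737202634282995 [ 0.0008  0.0014  0.0004 -0.0002 -0.0018 -0.0008]
-5 [[149.0, 260.0], [188.0, 352.0], [228.0, 447.0]] [0.3886 0.9214] [ 0.4848 -0.2199  0.1969]
0 [[147.0, 262.0], [184.0, 356.0], [221.0, 452.0]] [0.3638 0.9315] [ 0.4845 -0.2201  0.1885]
5 [[145.0, 263.0], [179.0, 359.0], [214.0, 455.0]] [0.3394 0.9406] [ 0.4848 -0.2199  0.18  ]
10 [[143.0, 264.0], [174.0, 359.0], [206.0, 455.0]] [0.3151 0.949 ] [ 0.4858 -0.2196  0.1717]
lid/box diff to closed picture 7.491631944444444
```

```bash
python3 -c "
from bench import *
print(close_job())"
```

```text
the job is handed in; nothing more can be done
None
```

I closed the lid, drew the flat file out of the rack and am holding it level above the middle dowel. The job is handed in at about 16 s of the 67 s allowed, but no verdict was reported.

**Lid:** I pushed it down along its arc at about 1 rad/s, then pressed until the fingertips stopped at 78 mm with 16 N. The picture taken then showed it shut.

**File:** It came out of the hole nearest the box and sits firmly in the gripper (opening 25.7 mm on the 26 mm handle). My last measurement puts the file's length about 4° off level, with a broad side down. The middle of the blade is at about (0.485, -0.220, 0.182) m. That is within a few millimetres of the dowel horizontally and about 10 cm above it. The arm was standing still.

**What I could not check well:**
- **Final view:** the viewer's 12-picture limit was reached, so the last pose rests on colour masks and the arm's own readings rather than a picture I looked at.
- **Lid at the end:** comparing the box area with the closed-lid picture gave a mean difference of 7.5 grey levels. I put this down to the gripper or file's shadow or cover, but did not confirm it. No command brought the arm or file down to the lid after it was closed.
- **Bystanders:** I did not measure the other tools and bench items again at the end. I saw no contact with them, and the pictures I viewed on the way gave no sign of one.

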